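# Spring the back hatch of an animated figure by its hidden catch

## Task

The figure lies face down on its cradle with the hatch in its back shut. Start with a fingertip on the flat edge beside the hatch, on your side, near either end of that edge, feel along it until you come to the hidden finger notch, then press down the sprung catch inside the notch so that the hatch springs ajar by itself. Take your hand away and leave the hatch standing ajar: do not lift it, do not bear down hard on anything, and leave everything else lying where it is.

Things in the scene. Friction and masses are not known exactly. Their poses are not given: they have to be found in the camera images.
- figure: Ochre trunk of a child-size animated figure, face down on a plywood cradle, fixed; 330 mm wide (x), 630 long (y), flat back 150 mm above the bench, steel neck tube at +y. Origin: bench top under its middle; z up, -x the robot's side. Hatch in the back, flush: x -57..+63, y -123..+123 mm, hinged along its +x side. Flat edge beside it on the near side: a strip x -105..-59, y -125..+125 mm.
- edge_mid (a point): Middle of the flat edge strip's top (figure x -82, y 0, z 150 mm), axes as the figure's. The notch interrupts the strip once: its middle lies anywhere from 45 mm to the -y side to 45 mm to the +y side of this point, differs each time and is not reported: feel or look for it. It is 56 mm long (y) and as wide as the strip (46 mm, x); its walls are upright, its floor is the catch plate.
- edge_left (a point): Point on the strip's centre line, on its top surface, 105 mm to the +y side of edge_mid (20 mm in from the strip's +y end). The strip is always whole here. Its top lies 0.6 mm below the shell around it, which goes on level (150 mm above the bench) past the strip's ends.
- edge_right (a point): The same near the strip's other end, 105 mm to the -y side of edge_mid (210 mm from edge_left). The strip is always whole here.
- catch (a joint): Depth in m by which the catch is pressed down: 0 at rest, stop at 0.008. The catch is an ochre plate 41 x 51 mm, level, its top 12 mm below the strip's, filling the notch's floor: closed fingertips up to 40 x 48 mm fit in from above. Sprung: 2.5 N starts it, about 5.5 N at 0.005 where it lets the hatch go, 7 N at the stop. It comes back up by itself.
- hatch (a joint): Angle in rad by which the hatch is open: 0 shut (up to 0.01 of play), grows as its near side rises. When the catch is pressed the hatch's own spring lifts it to about 0.36 (near side 43 mm up) and keeps it there. Its near side swings up and away from the notch, 2 mm beside it.
- servo: Black servo motor, 54 x 20 x 44 mm, standing loose on the figure's back towards the waist (-y end). Not to be disturbed. Origin: centre of its underside.
- screwdriver: Loose screwdriver lying on the bench, not to be disturbed.
- wrench: Loose wrench lying on the bench, not to be disturbed.
- jar: Closed jar, 56 mm wide, 75 mm high, on the bench, not to be disturbed. Origin: centre of its underside.
- figure_hand: Loose ochre hand of the figure, about 180 mm long, on the bench, not to be disturbed.
- tray: Steel parts tray 160 x 110 x 30 mm on the bench, not to be disturbed. Origin: centre of its underside.
- bearing: Steel ring bearing, 42 mm wide, 12 mm high, lying in the tray, not to be disturbed.
- mug: White mug, 76 mm wide, 90 mm high, on the bench, not to be disturbed. Origin: centre of its underside.

How it is judged:
By the outcome, as a careful person would: the job done as asked, in the order asked, and still so for the second after the job is handed in, with the robot touching nothing.
It also fails if it takes over 64 s, if anything falls off the work surface, if the arm or the gripper's body presses on something with over 40 N, if the wrist force passes 120 N, or if a joint passes its speed limit or range.

## Robot

A 6-joint arm with a two-finger parallel gripper is mounted at the origin on the work surface. World frame = base frame: x ahead of the robot, y to its left, z up, the work surface at z = 0. Lengths are in m, angles in rad, forces in N, time in s.
With the tool pointing down it reaches from about 0.35 to 0.775 m from the base axis. Payload 5.5 kg.
Tool frame: the origin (TCP) lies between the finger pads; the fingertips stand 11 mm ahead of it and the grasp point (between the pads) lies 8 mm behind it (tips_ahead is the distance from the TCP to the fingertips, in m); z points along the fingers, y is the line along which they close (so a half turn about z gives the same grasp; the last joint's range is limited). The gripper opens to 85 mm and grips with 20 to 120 N. Pads are 22 mm wide; open, the fingers measure 114 mm over their backs; the gripper's body (76 mm by 85 mm) begins 54 mm behind the grasp point. The pads swing forward as they close: fully open they stand 13 mm farther back than shut.
Start: joints at [-1.347, 0.313, 0.046, 1.304, 0, 1.431], TCP at [0.205, -0.537, 0.242] pointing down, gripper open.
Joint ranges: [-2.76, 2.76], [-0.86, 1.69], [-1.03, 1.26], [-2.2, 2.34], [-1.47, 1.5], [-3.14, 3.14]. Speed limits (rad/s): [2.57, 2.57, 3.14, 3.14, 3.14, 3.14].

## Interface

Orientations are given as a unit quaternion [w, x, y, z].
In Python, from workcell import * gives the robot as it stands. The module is installed in compiled form; this text tells all that it offers.
- The arm moves only by the tool jog_arm, never from a script. Its argument "moves" is a list of rows, each an object with "fingers": the closure, from 0 (fully open) to 1 (shut); "slide": the shift along the tool's x, y, z in mm, a list of three; "angular": the turn, a rotation vector about the tool's x, y, z in degrees, a list of three. A call has 1 to 10 rows; each row is the pose to reach, as a shift and turn from the pose commanded when the call began, along the tool's axes at that moment; what a row does not reach only later rows make up. A row lasts 1/12 s, in which the tool goes at most 41.7 mm and 7.16 degrees, less where a joint would pass 70% of its speed; a pose out of reach is approached as far as the arm can. A call with a gripper value outside its range is refused whole. The fingers move at their own pace and stop on an object; "squeeze" is the grip in N (left out, the last holds). Time passes only in rows, so rows that repeat a pose let the fingers close. It gives the time, the measured TCP pose, the force, the opening and the grip force at its end, in the units of the state.
- get_state(): the state, without advancing time (a new reading comes with each control period).
- read_camera(name): name is "scene" or "top"; returns a dict with "color" (400x640x3 uint8, red, green, blue), "fovy" (degrees; the focal length in pixels is half the picture's height over the tangent of half this angle, whatever the lens; pixels are square), "cx", "cy" (the principal point, pixels), "world_from_camera" (4x4, takes a point from camera to world coordinates). Camera axes: x right, y down, z forward; pixel columns grow to the right and rows downward; lengths in m; the calibration is good to about 2 mm. A picture is of the moment at which its call begins. There is no depth.
- hand_in(): hands the job in; it is judged then, once.
Trained networks look in a picture, given as the dict that the camera call returned (one of the last four; its "shot" number tells which), for a name from the list of things; names that differ only in an ending like _2 or _b are one class to them, and where a whole thing is asked for, a point or a joint stands for the part that bears it (a point fixed in the world has none). Each returns a list of dicts, best first, with "p" (0 to 1); they miss things now and then, are a little off and sometimes report something else, mostly with a low value. They report only what shows in the picture. A call takes as long as a camera call.
- look_for(target, picture): "point" ([column, row] in pixels, amid what is visible of it).
- tip_of(target, picture): "point" ([column, row] in pixels: a listed point, or the origin of a listed thing).
The state is a dict: "clock": time; "joint_pos": joint angles; "qvel": joint speeds; "tau": joint torques, N m; "tcp_pos": TCP position; "orientation": TCP orientation; "wrist_force": force on the tool from outside, world axes, zero at the start; "ft_torque": the same for the moment, N m; "finger_gap": finger opening in m; "grip_force": force on a finger pad.
Only numpy, scipy, OpenCV 4.12 (cv2) and the standard library are available. Lean on these libraries where they do the work, as an engineer would, in place of code of your own. Each camera call takes 0.05 s, during which the arm holds its last target. There are 200 camera calls.

## Working session

There is one attempt and no reset: what is moved stays moved. The work goes in short steps, Python scripts to look and compute and a tool call to move; the robot and the scene stay as the last step left them, time stands still between calls to the robot, and variables do not carry over. Pictures are saved under pics/ and viewed, at most 10 in all, crops included, and the job is handed in when it is done.

Besides the shell and the picture viewer there is one more tool, called after "Request:" in YAML: its name, and indented under it one key for each argument. jog_arm: Moves the arm, as the interface text tells. Its arguments: {"type":"object","properties":{"moves":{"type":"array","items":{"type":"object","properties":{"fingers":{"type":"number"},"slide":{"type":"array","items":{"type":"number"}},"angular":{"type":"array","items":{"type":"number"}}}}},"squeeze":{"type":"number"}},"required":["moves"]}

```bash
mkdir -p pics
cat > h.py <<'E'
from workcell import *
import numpy as np, cv2
def ray(p,px):
    f=200/np.tan(np.radians(p["fovy"])/2); M=np.array(p["world_from_camera"])
    d=M[:3,:3]@np.array([(px[0]-p["cx"])/f,(px[1]-p["cy"])/f,1]); return M[:3,3],d
def at(p,px,z):
    o,d=ray(p,px); return o+d*(z-o[2])/d[2]
def proj(p,X):
    f=200/np.tan(np.radians(p["fovy"])/2); M=np.array(p["world_from_camera"])
    c=M[:3,:3].T@(np.array(X)-M[:3,3]); return c[:2]/c[2]*f+[p["cx"],p["cy"]]
def save(p,n): cv2.imwrite(n,p["color"][:,:,::-1])
E
python3 - <<'E'
from h import *
np.set_printoptions(precision=4,suppress=True)
for n in("top","scene"):
    p=read_camera(n); save(p,f"pics/{n}0.png"); print(n,p["fovy"],np.array(p["world_from_camera"]))
    for t,z in(("edge_mid",.15),("edge_left",.15),("edge_right",.15),("figure",0),("servo",.15),("mug",0),("jar",0)):
        r=tip_of(t,p)[:2]; print(t,[(q["point"],round(q["p"],2),at(p,q["point"],z)) for q in r])
    print("catch",look_for("catch",p)[:2])
s=get_state();print(s)
E
```

```text
top 45.536212256024484 [[-0.0164 -0.9955  0.0928  0.3931]
 [-0.9999  0.0168  0.003  -0.0121]
 [-0.0045 -0.0928 -0.9957  1.5443]
 [ 0.      0.      0.      1.    ]]
edge_mid [([310.8, 184.1], 0.74, array([0.5729, 0.0278, 0.15  ]))]
edge_left [([277.0, 185.0], 0.56, array([0.5719, 0.1275, 0.15  ]))]
edge_right [([346.2, 183.9], 0.86, array([ 0.5717, -0.0765,  0.15  ])), ([227.1, 258.4], 0.53, array([0.3593, 0.2743, 0.15  ]))]
figure [([311.0, 166.9], 0.8, array([0.649 , 0.0307, 0.    ]))]
servo [([372.7, 142.8], 0.5, array([ 0.6934, -0.1578,  0.15  ]))]
mug [([461.0, 168.2], 0.96, array([ 0.6363, -0.46  ,  0.    ]))]
jar [([180.4, 232.2], 0.64, array([0.4424, 0.4567, 0.    ]))]
catch [{'point': [304.3, 184.9], 'p': 0.51}]
scene 56.27840417667762 [[ 0.7859  0.4575 -0.416   0.976 ]
 [ 0.6182 -0.5981  0.5099 -0.56  ]
 [-0.0155 -0.6579 -0.7529  0.8997]
 [ 0.      0.      0.      1.    ]]
edge_mid [([336.9, 190.4], 0.68, array([0.579, 0.011, 0.15 ]))]
edge_left [([360.6, 168.6], 0.61, array([0.5826, 0.1212, 0.15  ]))]
edge_right [([312.6, 204.0], 0.85, array([ 0.557 , -0.0676,  0.15  ]))]
f
[... 211 characters left out ...]
.8, array([ 0.642 , -0.4569,  0.    ])), ([312.8, 204.8], 0.25, array([ 0.4757,  0.0287, -0.    ]))]
jar [([376.5, 133.0], 0.9, array([0.4435, 0.4552, 0.    ]))]
catch [{'point': [344.5, 185.4], 'p': 0.5}]
{'clock': 0.9, 'joint_pos': array([-1.3467,  0.3131,  0.0461,  1.3036,  0.    ,  1.4312]), 'qvel': array([ 0.0007,  0.0014, -0.0002,  0.0008, -0.0007,  0.002 ]), 'tau': array([ -0.0002, -48.0444,  29.8816,  -0.    ,  -0.    ,   0.    ]), 'tcp_pos': array([ 0.2046, -0.5374,  0.2424]), 'orientation': array([0.0001, 0.9835, 0.1809, 0.    ]), 'wrist_force': array([-0.0454,  0.069 , -0.3432]), 'ft_torque': array([-0.0105, -0.0297,  0.0031]), 'grip_force': 0.0, 'finger_gap': 0.08542873863507866}
```

Run:
```python
from h import *
a=cv2.imread("pics/top0.png")[90:270,210:410]; b=cv2.imread("pics/scene0.png")[110:290,230:430]
cv2.imwrite("pics/c0.png",np.vstack([cv2.resize(a,(660,594//2*1),interpolation=2)[:300],cv2.resize(b,(660,297),interpolation=2)]) if 0 else cv2.resize(a,(660,594),interpolation=2))
cv2.imwrite("pics/c1.png",cv2.resize(b,(660,594),interpolation=2))
```

```text
(no output)
```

View pics/c0.png

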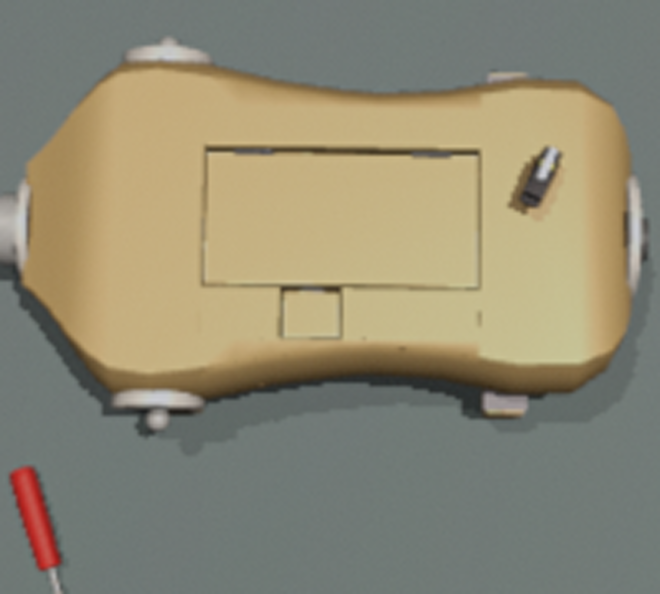

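View pics/c1.png

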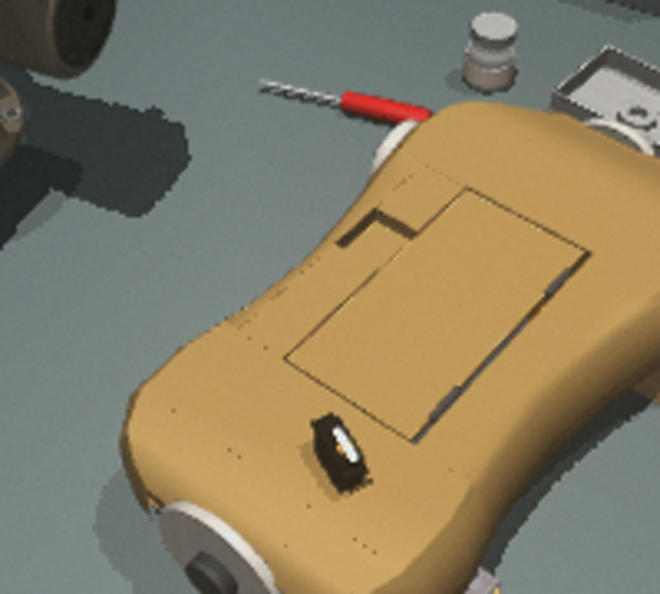

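View pics/scene0.png

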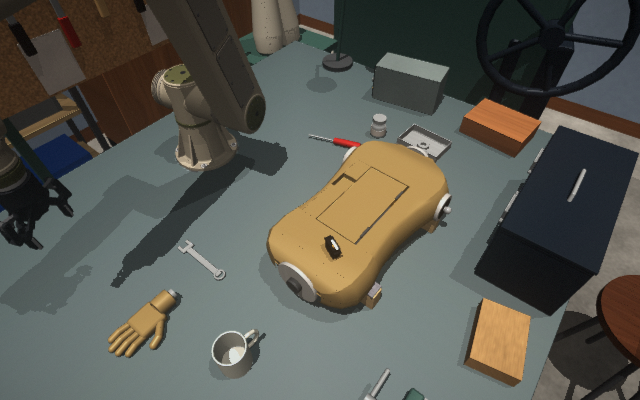

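The top crop shows the hatch with corners (205,148), (480,151), (480,288), (203,285), and the notch at columns 282–341, rows 288–338. The servo is at (540,178). In the scene view the notch's shaded walls are at about (378,225). I'll turn these into positions.

Run:
```python
from h import *
np.set_printoptions(precision=4,suppress=True)
p=read_camera("top")
f=lambda c,z=.15: at(p,[210+(c[0]+.5)/3.3-.5,90+(c[1]+.5)/3.3-.5],z)
H=np.array([f(c) for c in((205,148),(203,285),(480,288),(480,151))]); print(H)
O=np.array([[63,123],[-57,123],[-57,-123],[63,-123]])/1e3
A=O-O.mean(0);B=H[:,:2]-H[:,:2].mean(0)
th=np.arctan2((A[:,0]*B[:,1]-A[:,1]*B[:,0]).sum(),(A*B).sum())
R=np.array([[np.cos(th),-np.sin(th)],[np.sin(th),np.cos(th)]]); t=H[:,:2].mean(0)-R@O.mean(0)
print("yaw",np.degrees(th),"org",t,"res",(O@R.T+t-H[:,:2]))
for n,q in(("mid",(-.082,0)),("left",(-.082,.105)),("right",(-.082,-.105))): print(n,R@q+t)
for c in((282,288),(341,290),(341,338),(282,337)):
    print("notch fig",R.T@(f(c)[:2]-t))
s=read_camera("scene")
for c in((378,211),(415,237),(340,245)):
    print("scene notch fig",R.T@(at(s,[230+c[0]/3.3,110+c[1]/3.3],.15)[:2]-t))
for c in((467,188),(590,253),(413,440),(285,358)):
    print("scene hatch fig",R.T@(at(s,[230+c[0]/3.3,110+c[1]/3.3],.15)[:2]-t))
from scipy.spatial.transform import Rotation as Ro
w=get_state()["orientation"]; print(Ro.from_quat(np.r_[w[1:],w[0]]).as_matrix())
```

```text
[[ 0.7237  0.142   0.15  ]
 [ 0.5989  0.1446  0.15  ]
 [ 0.592  -0.1033  0.15  ]
 [ 0.7166 -0.1061  0.15  ]]
yaw -1.5467401852541436 org [0.6548 0.0194] res [[-0.0026 -0.0013]
 [ 0.0022 -0.0007]
 [ 0.0025  0.0012]
 [-0.0021  0.0008]]
mid [0.5728 0.0216]
left [0.5757 0.1266]
right [ 0.57   -0.0834]
notch fig [-0.0612  0.0528]
notch fig [-0.0625  0.    ]
notch fig [-0.1057 -0.0005]
notch fig [-0.1054  0.0521]
scene notch fig [-0.0977  0.0535]
scene notch fig [-0.0547  0.0482]
scene notch fig [-0.0981  0.0012]
scene hatch fig [-0.0543  0.1251]
scene hatch fig [0.0692 0.1243]
scene hatch fig [ 0.0658 -0.1207]
scene hatch fig [-0.0563 -0.1209]
[[ 0.9346  0.3558  0.    ]
 [ 0.3558 -0.9346 -0.0001]
 [-0.      0.0001 -1.    ]]
```

The notch is clear. Its middle is at about y +26 mm in the figure frame, and the figure's yaw is -1.5°. I'll close the fingers, fly to above edge_left and turn the tool to line up with the figure.

Request:
jog_arm:
  moves:
    - {"fingers": 1, "slide": [58, -49, 0], "angular": [0, 0, 2.2]}
    - {"fingers": 1, "slide": [87, -73, 0], "angular": [0, 0, 4.5]}
    - {"fingers": 1, "slide": [117, -98, 0], "angular": [0, 0, 6.7]}
    - {"fingers": 1, "slide": [146, -122, 0], "angular": [0, 0, 9]}
    - {"fingers": 1, "slide": [175, -147, 0], "angular": [0, 0, 11.2]}
    - {"fingers": 1, "slide": [204, -171, 0], "angular": [0, 0, 13.4]}
    - {"fingers": 1, "slide": [233, -195, 0], "angular": [0, 0, 15.7]}
    - {"fingers": 1, "slide": [262, -220, 0], "angular": [0, 0, 17.9]}
    - {"fingers": 1, "slide": [291, -244, 0], "angular": [0, 0, 20.2]}
    - {"fingers": 1, "slide": [320, -268, 0], "angular": [0, 0, 22.4]}
  squeeze: 20

```text
clock: 1.83
tcp_pos: [0.4085, -0.1719, 0.2427]
orientation: [0.0, 1.0, -0.015, 0.0]
wrist_force: [1.9, -0.1, -0.2]
finger_gap: 0.0002
grip_force: 0.0
```

Request:
jog_arm:
  moves:
    - {"fingers": 1, "slide": [18, -34, 0], "angular": [0, 0, 0]}
    - {"fingers": 1, "slide": [36, -68, 0], "angular": [0, 0, 0]}
    - {"fingers": 1, "slide": [54, -102, 0], "angular": [0, 0, 0]}
    - {"fingers": 1, "slide": [72, -136, 0], "angular": [0, 0, 0]}
    - {"fingers": 1, "slide": [90, -170, 0], "angular": [0, 0, 0]}
    - {"fingers": 1, "slide": [108, -204, 0], "angular": [0, 0, 0]}
    - {"fingers": 1, "slide": [126, -238, 10], "angular": [0, 0, 0]}
    - {"fingers": 1, "slide": [144, -272, 25], "angular": [0, 0, 0]}
    - {"fingers": 1, "slide": [158, -304, 45], "angular": [0, 0, 0]}
    - {"fingers": 1, "slide": [158, -304, 50], "angular": [0, 0, 0]}

```text
clock: 2.67
tcp_pos: [0.5757, 0.0991, 0.1903]
orientation: [-0.012, 1.0, 0.011, -0.001]
wrist_force: [-0.1, -0.3, -0.2]
finger_gap: -0.0001
grip_force: 0.0
```

Request:
jog_arm:
  moves:
    - {"fingers": 1, "slide": [0, 0, 0], "angular": [0, 0, 0]}
    - {"fingers": 1, "slide": [0, 0, 0], "angular": [0, 0, 0]}
    - {"fingers": 1, "slide": [0, 0, 0], "angular": [0, 0, 0]}

```text
clock: 2.92
tcp_pos: [0.5743, 0.0962, 0.1931]
orientation: [-0.011, 1.0, 0.009, -0.0]
wrist_force: [-0.5, -0.3, 0.5]
finger_gap: -0.0
grip_force: 0.0
```

Run:
```python
from h import *
a=read_camera("top");b=read_camera("scene")
A=cv2.resize(a["color"][130:240,230:380,::-1],(600,440),interpolation=2)
B=cv2.resize(b["color"][90:250,260:460,::-1],(600,480),interpolation=2)
cv2.imwrite("pics/d0.png",A);cv2.imwrite("pics/d1.png",B); print(get_state())
```

```text
{'clock': 3.0167, 'joint_pos': array([ 0.01669157,  0.34286379, -0.03219399,  1.19461923,  0.02235751,
        3.1405832 ]), 'qvel': array([-0.00078046,  0.00037313,  0.00120296, -0.00413545,  0.00074987,
        0.00012769]), 'tau': array([ 1.96406110e-01, -4.85506582e+01,  2.90630490e+01,  6.21997940e-03,
        8.18304741e-02, -6.72256670e-05]), 'tcp_pos': array([0.5746715 , 0.09607036, 0.19361808]), 'orientation': array([-1.11825634e-02,  9.99898143e-01,  8.85609741e-03,  4.71955100e-04]), 'wrist_force': array([-0.52690585,  0.64584879,  0.61343344]), 'ft_torque': array([-0.00448219,  0.01071049,  0.05459826]), 'grip_force': 0.0, 'finger_gap': -0.0002195686001717896}
```

View pics/d1.png

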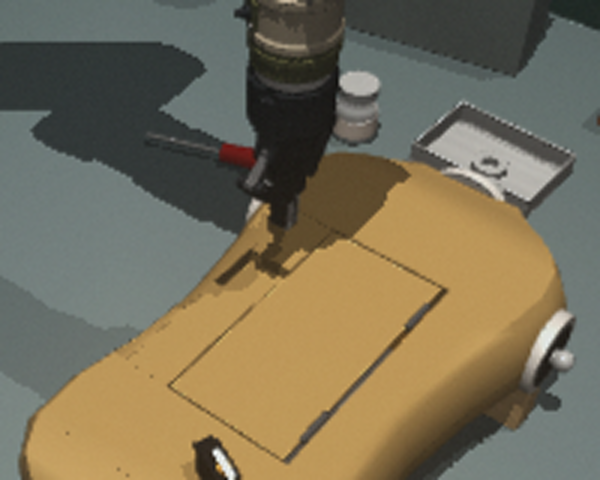

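The view shows the closed fingertips above the strip between the notch and its +y end. Joint 6 has reached its range limit, so I'll turn the tool back by about 90°.

```bash
cat >> h.py <<'E'
from scipy.spatial.transform import Rotation as Ro
def need(target,yaw):  # yaw of tool x in world, tool z down
    s=get_state(); w=s["orientation"]; R=Ro.from_quat(np.r_[w[1:],w[0]])
    c,n=np.cos(np.radians(yaw)),np.sin(np.radians(yaw))
    T=Ro.from_matrix(np.array([[c,n,0],[n,-c,0],[0,0,-1]]))
    print("slide mm",R.inv().apply(np.array(target)-s["tcp_pos"])*1e3,"rotvec deg",np.degrees((R.inv()*T).as_rotvec()),"j6",s["joint_pos"][5],"F",s["wrist_force"],s["tcp_pos"])
E
python3 -c "
from h import *
need([.5757,.1266,.19],88.5)"
```

```text
slide mm [  1.56457285 -30.41810959   4.30092327] rotvec deg [ -0.97186237  -1.03011545 -87.48112628] j6 3.140583201541688 F [-0.52690585  0.64584879  0.61343344] [0.5746715  0.09607036 0.19361808]
```

Request:
jog_arm:
  moves:
    - {"fingers": 1, "slide": [0, 0, 0], "angular": [0, 0, -7]}
    - {"fingers": 1, "slide": [0, 0, 0], "angular": [0, 0, -14]}
    - {"fingers": 1, "slide": [0, 0, 0], "angular": [0, 0, -21]}
    - {"fingers": 1, "slide": [0, 0, 0], "angular": [0, 0, -28]}
    - {"fingers": 1, "slide": [0, 0, 0], "angular": [0, 0, -35]}
    - {"fingers": 1, "slide": [0, 0, 0], "angular": [0, 0, -42]}
    - {"fingers": 1, "slide": [0, 0, 0], "angular": [0, 0, -49]}
    - {"fingers": 1, "slide": [0, -10, 0], "angular": [-0.6, -0.6, -56]}
    - {"fingers": 1, "slide": [0, -20, 0], "angular": [-0.7, -0.7, -63]}
    - {"fingers": 1, "slide": [1, -30, 0], "angular": [-0.8, -0.8, -70]}

```text
clock: 3.85
tcp_pos: [0.5752, 0.1264, 0.1943]
orientation: [-0.002, 0.812, 0.583, 0.0]
wrist_force: [-0.3, -0.9, 0.2]
finger_gap: -0.0001
grip_force: 0.0
```

```bash
python3 -c "
from h import *
need([.5757,.1266,.19],88.5)"
```

```text
slide mm [0.32622737 0.45948536 4.32024928] rotvec deg [ -0.15613626  -0.21455258 -17.15378313] j6 1.9743226492999957 F [-0.30935848 -0.86536941  0.16246616] [0.57516904 0.12641995 0.19432062]
```

Request:
jog_arm:
  moves:
    - {"fingers": 1, "slide": [0.3, 0.5, 4], "angular": [0, 0, -7]}
    - {"fingers": 1, "slide": [0.3, 0.5, 10], "angular": [-0.1, -0.2, -14]}
    - {"fingers": 1, "slide": [0.3, 0.5, 18], "angular": [-0.15, -0.2, -17.2]}
    - {"fingers": 1, "slide": [0.3, 0.5, 25], "angular": [-0.15, -0.2, -17.2]}
    - {"fingers": 1, "slide": [0.3, 0.5, 27], "angular": [-0.15, -0.2, -17.2]}
    - {"fingers": 1, "slide": [0.3, 0.5, 28], "angular": [-0.15, -0.2, -17.2]}
    - {"fingers": 1, "slide": [0.3, 0.5, 28], "angular": [-0.15, -0.2, -17.2]}

```text
clock: 4.43
tcp_pos: [0.5755, 0.1269, 0.1652]
orientation: [-0.001, 0.718, 0.696, -0.0]
wrist_force: [-0.7, 0.2, 0.9]
finger_gap: -0.0001
grip_force: 0.0
```

```bash
python3 -c "
from h import *
need([.5757,.1266,.16],88.5)"
```

```text
slide mm [-0.29851447  0.20004895  5.19088673] rotvec deg [-0.0977066  -0.01923152 -0.29191422] j6 1.682677185636406 F [-0.73081855  0.20154405  0.85419575] [0.57551818 0.12690263 0.16519132]
```

Request:
jog_arm:
  moves:
    - {"fingers": 1, "slide": [0, 0, 1], "angular": [0, 0, 0]}
    - {"fingers": 1, "slide": [0, 0, 2], "angular": [0, 0, 0]}
    - {"fingers": 1, "slide": [0, 0, 2], "angular": [0, 0, 0]}

```text
clock: 4.68
tcp_pos: [0.5756, 0.1273, 0.1631]
orientation: [-0.001, 0.718, 0.696, -0.0]
wrist_force: [0.2, 0.0, -0.6]
finger_gap: 0.0001
grip_force: 0.0
```

Request:
jog_arm:
  moves:
    - {"fingers": 1, "slide": [0, 0, 0.5], "angular": [0, 0, 0]}
    - {"fingers": 1, "slide": [0, 0, 1], "angular": [0, 0, 0]}
    - {"fingers": 1, "slide": [0, 0, 1], "angular": [0, 0, 0]}

```text
clock: 4.93
tcp_pos: [0.5755, 0.1273, 0.1619]
orientation: [-0.001, 0.717, 0.697, -0.001]
wrist_force: [-0.2, -0.2, -1.4]
finger_gap: 0.0
grip_force: 0.0
```

Request:
jog_arm:
  moves:
    - {"fingers": 1, "slide": [0, 0, 0.3], "angular": [0, 0, 0]}
    - {"fingers": 1, "slide": [0, 0, 0.5], "angular": [0, 0, 0]}
    - {"fingers": 1, "slide": [0, 0, 0.5], "angular": [0, 0, 0]}

```text
clock: 5.18
tcp_pos: [0.5755, 0.1273, 0.1614]
orientation: [-0.001, 0.717, 0.697, -0.001]
wrist_force: [-0.9, 0.2, 0.1]
finger_gap: 0.0001
grip_force: 0.0
```

Tips are at about 0.1504 m, with the strip expected at 0.150 m.

Request:
jog_arm:
  moves:
    - {"fingers": 1, "slide": [0, 0, 0.3], "angular": [0, 0, 0]}
    - {"fingers": 1, "slide": [0, 0, 0.5], "angular": [0, 0, 0]}
    - {"fingers": 1, "slide": [0, 0, 0.5], "angular": [0, 0, 0]}

```text
clock: 5.43
tcp_pos: [0.5755, 0.1273, 0.1609]
orientation: [-0.001, 0.717, 0.697, -0.001]
wrist_force: [0.6, 0.2, 0.1]
finger_gap: -0.0001
grip_force: 0.0
```

Request:
jog_arm:
  moves:
    - {"fingers": 1, "slide": [0, 0, 0.2], "angular": [0, 0, 0]}
    - {"fingers": 1, "slide": [0, 0, 0.4], "angular": [0, 0, 0]}
    - {"fingers": 1, "slide": [0, 0, 0.4], "angular": [0, 0, 0]}

```text
clock: 5.68
tcp_pos: [0.5755, 0.1273, 0.1605]
orientation: [-0.001, 0.717, 0.697, -0.001]
wrist_force: [0.1, 0.2, -0.2]
finger_gap: -0.0001
grip_force: 0.0
```

Request:
jog_arm:
  moves:
    - {"fingers": 1, "slide": [0, 0, 0.2], "angular": [0, 0, 0]}
    - {"fingers": 1, "slide": [0, 0, 0.4], "angular": [0, 0, 0]}
    - {"fingers": 1, "slide": [0, 0, 0.4], "angular": [0, 0, 0]}

```text
clock: 5.93
tcp_pos: [0.5755, 0.1273, 0.1605]
orientation: [-0.001, 0.717, 0.697, -0.0]
wrist_force: [-2.0, -0.1, 4.0]
finger_gap: -0.0
grip_force: 1.5
```

Request:
jog_arm:
  moves:
    - {"fingers": 1, "slide": [0, 0, 0.2], "angular": [0, 0, 0]}
    - {"fingers": 1, "slide": [0, 0, 0.4], "angular": [0, 0, 0]}
    - {"fingers": 1, "slide": [0, 0, 0.4], "angular": [0, 0, 0]}

```text
clock: 6.18
tcp_pos: [0.5756, 0.1273, 0.1605]
orientation: [-0.001, 0.717, 0.697, -0.0]
wrist_force: [-1.9, 0.1, 5.3]
finger_gap: -0.0002
grip_force: 2.9
```

Contact is at TCP z 0.1605 with about 5 N. Now I'll feel along towards the notch, which is tool -x.

Request:
jog_arm:
  moves:
    - {"fingers": 1, "slide": [-3, 0, 0], "angular": [0, 0, 0]}
    - {"fingers": 1, "slide": [-7, 0, 0], "angular": [0, 0, 0]}
    - {"fingers": 1, "slide": [-11, 0, 0], "angular": [0, 0, 0]}
    - {"fingers": 1, "slide": [-15, 0, 0], "angular": [0, 0, 0]}
    - {"fingers": 1, "slide": [-19, 0, 0], "angular": [0, 0, 0]}
    - {"fingers": 1, "slide": [-23, 0, 0], "angular": [0, 0, 0]}
    - {"fingers": 1, "slide": [-27, 0, 0], "angular": [0, 0, 0]}
    - {"fingers": 1, "slide": [-30, 0, 0], "angular": [0, 0, 0]}

```text
clock: 6.85
tcp_pos: [0.5754, 0.0976, 0.1605]
orientation: [-0.001, 0.717, 0.697, 0.001]
wrist_force: [0.4, 4.2, 6.0]
finger_gap: 0.0003
grip_force: 2.6
```

Request:
jog_arm:
  moves:
    - {"fingers": 1, "slide": [-4, 0, 0], "angular": [0, 0, 0]}
    - {"fingers": 1, "slide": [-8, 0, 0], "angular": [0, 0, 0]}
    - {"fingers": 1, "slide": [-12, 0, 0], "angular": [0, 0, 0]}
    - {"fingers": 1, "slide": [-16, 0, 0], "angular": [0, 0, 0]}
    - {"fingers": 1, "slide": [-20, 0, 0], "angular": [0, 0, 0]}
    - {"fingers": 1, "slide": [-20, 0, 0], "angular": [0, 0, 0]}

```text
clock: 7.35
tcp_pos: [0.5748, 0.0771, 0.1605]
orientation: [-0.0, 0.718, 0.696, 0.0]
wrist_force: [0.8, 1.8, 5.8]
finger_gap: 0.0002
grip_force: 2.6
```

Request:
jog_arm:
  moves:
    - {"fingers": 1, "slide": [-3, 0, 0], "angular": [0, 0, 0]}
    - {"fingers": 1, "slide": [-6, 0, 0], "angular": [0, 0, 0]}
    - {"fingers": 1, "slide": [-8, 0, 0], "angular": [0, 0, 0]}
    - {"fingers": 1, "slide": [-8, 0, 0], "angular": [0, 0, 0]}

```text
clock: 7.68
tcp_pos: [0.5736, 0.0684, 0.1593]
orientation: [-0.001, 0.718, 0.696, -0.001]
wrist_force: [-0.6, 0.4, -0.9]
finger_gap: -0.0001
grip_force: 0.0
```

Request:
jog_arm:
  moves:
    - {"fingers": 1, "slide": [-3, 0, 0], "angular": [0, 0, 0]}
    - {"fingers": 1, "slide": [-6, 0, 0], "angular": [0, 0, 0]}
    - {"fingers": 1, "slide": [-8, 0, 0], "angular": [0, 0, 0]}
    - {"fingers": 1, "slide": [-8, 0, 0], "angular": [0, 0, 0]}

```text
clock: 8.02
tcp_pos: [0.5734, 0.0607, 0.1593]
orientation: [-0.001, 0.718, 0.696, -0.001]
wrist_force: [0.3, 0.2, -0.3]
finger_gap: 0.0003
grip_force: 0.0
```

The support vanished between y 0.077 and 0.068, so that is the notch. I'll move to its middle at y ≈ 0.049 and go down.

Request:
jog_arm:
  moves:
    - {"fingers": 1, "slide": [-3, 0, 0], "angular": [0, 0, 0]}
    - {"fingers": 1, "slide": [-6, 0, 0], "angular": [0, 0, 0]}
    - {"fingers": 1, "slide": [-9, 0, 0], "angular": [0, 0, 0]}
    - {"fingers": 1, "slide": [-11.5, 0, 0], "angular": [0, 0, 0]}
    - {"fingers": 1, "slide": [-11.5, 0, 0], "angular": [0, 0, 0]}

```text
clock: 8.43
tcp_pos: [0.5733, 0.0493, 0.1598]
orientation: [-0.001, 0.718, 0.696, -0.001]
wrist_force: [0.5, 0.1, -0.3]
finger_gap: -0.0
grip_force: 0.0
```

Request:
jog_arm:
  moves:
    - {"fingers": 1, "slide": [0, 0, 1.5], "angular": [0, 0, 0]}
    - {"fingers": 1, "slide": [0, 0, 3], "angular": [0, 0, 0]}
    - {"fingers": 1, "slide": [0, 0, 4.5], "angular": [0, 0, 0]}
    - {"fingers": 1, "slide": [0, 0, 6], "angular": [0, 0, 0]}
    - {"fingers": 1, "slide": [0, 0, 6], "angular": [0, 0, 0]}

```text
clock: 8.85
tcp_pos: [0.5729, 0.05, 0.1532]
orientation: [-0.001, 0.717, 0.697, -0.001]
wrist_force: [-1.0, 0.4, -0.4]
finger_gap: 0.0002
grip_force: 0.0
```

Request:
jog_arm:
  moves:
    - {"fingers": 1, "slide": [0, 0, 1], "angular": [0, 0, 0]}
    - {"fingers": 1, "slide": [0, 0, 2], "angular": [0, 0, 0]}
    - {"fingers": 1, "slide": [0, 0, 3.5], "angular": [0, 0, 0]}
    - {"fingers": 1, "slide": [0, 0, 3.5], "angular": [0, 0, 0]}

```text
clock: 9.18
tcp_pos: [0.573, 0.0499, 0.1499]
orientation: [-0.001, 0.717, 0.697, -0.001]
wrist_force: [0.8, -0.1, -0.2]
finger_gap: -0.0001
grip_force: 0.0
```

Request:
jog_arm:
  moves:
    - {"fingers": 1, "slide": [0, 0, 0.8], "angular": [0, 0, 0]}
    - {"fingers": 1, "slide": [0, 0, 1.6], "angular": [0, 0, 0]}
    - {"fingers": 1, "slide": [0, 0, 2.4], "angular": [0, 0, 0]}
    - {"fingers": 1, "slide": [0, 0, 3.2], "angular": [0, 0, 0]}
    - {"fingers": 1, "slide": [0, 0, 4], "angular": [0, 0, 0]}
    - {"fingers": 1, "slide": [0, 0, 4], "angular": [0, 0, 0]}

```text
clock: 9.68
tcp_pos: [0.5733, 0.0498, 0.1464]
orientation: [-0.001, 0.717, 0.697, -0.0]
wrist_force: [-0.6, 0.3, 3.5]
finger_gap: -0.0001
grip_force: 1.7
```

Request:
jog_arm:
  moves:
    - {"fingers": 1, "slide": [0, 0, 0.7], "angular": [0, 0, 0]}
    - {"fingers": 1, "slide": [0, 0, 1.4], "angular": [0, 0, 0]}
    - {"fingers": 1, "slide": [0, 0, 2], "angular": [0, 0, 0]}
    - {"fingers": 1, "slide": [0, 0, 2], "angular": [0, 0, 0]}

```text
clock: 10.02
tcp_pos: [0.5733, 0.0498, 0.1443]
orientation: [-0.001, 0.717, 0.697, -0.0]
wrist_force: [-0.9, -0.0, 5.5]
finger_gap: -0.0002
grip_force: 2.4
```

The catch is 4.2 mm down. A little more should release the hatch.

Request:
jog_arm:
  moves:
    - {"fingers": 1, "slide": [0, 0, 0.6], "angular": [0, 0, 0]}
    - {"fingers": 1, "slide": [0, 0, 1.2], "angular": [0, 0, 0]}
    - {"fingers": 1, "slide": [0, 0, 1.9], "angular": [0, 0, 0]}
    - {"fingers": 1, "slide": [0, 0, 1.9], "angular": [0, 0, 0]}
    - {"fingers": 1, "slide": [0, 0, 1.9], "angular": [0, 0, 0]}

```text
clock: 10.43
tcp_pos: [0.5733, 0.0498, 0.1427]
orientation: [-0.001, 0.717, 0.697, -0.0]
wrist_force: [-0.8, 0.5, 6.9]
finger_gap: -0.0001
grip_force: 2.9
```

Run:
```python
from h import *
b=read_camera("scene")
cv2.imwrite("pics/e1.png",cv2.resize(b["color"][90:250,260:460,::-1],(600,480),interpolation=2))
```

```text
(no output)
```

View pics/e1.png

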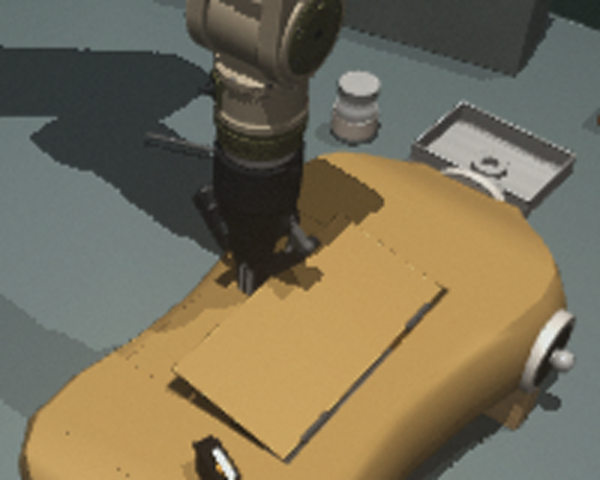

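The hatch has sprung up: its near corner at (172,370) now shows a dark gap. The hand is still beside it, so I'll retract up and slightly to the robot's side, away from the hatch.

Request:
jog_arm:
  moves:
    - {"fingers": 1, "slide": [0, -1, -3], "angular": [0, 0, 0]}
    - {"fingers": 1, "slide": [0, -3, -7], "angular": [0, 0, 0]}
    - {"fingers": 1, "slide": [0, -4, -12], "angular": [0, 0, 0]}
    - {"fingers": 1, "slide": [0, -4, -18], "angular": [0, 0, 0]}
    - {"fingers": 1, "slide": [0, -5, -24], "angular": [0, 0, 0]}
    - {"fingers": 1, "slide": [0, -20, -32], "angular": [0, 0, 0]}
    - {"fingers": 1, "slide": [0, -40, -45], "angular": [0, 0, 0]}
    - {"fingers": 1, "slide": [0, -65, -65], "angular": [0, 0, 0]}
    - {"fingers": 1, "slide": [0, -95, -90], "angular": [0, 0, 0]}
    - {"fingers": 1, "slide": [0, -125, -110], "angular": [0, 0, 0]}

```text
clock: 11.32
tcp_pos: [0.4471, 0.0535, 0.2537]
orientation: [-0.001, 0.718, 0.697, -0.001]
wrist_force: [0.1, 0.3, 0.2]
finger_gap: 0.0002
grip_force: 0.0
```

Request:
jog_arm:
  moves:
    - {"fingers": 1, "slide": [0, 0, 0], "angular": [0, 0, 0]}
    - {"fingers": 1, "slide": [0, 0, 0], "angular": [0, 0, 0]}
    - {"fingers": 1, "slide": [0, 0, 0], "angular": [0, 0, 0]}
    - {"fingers": 1, "slide": [0, 0, 0], "angular": [0, 0, 0]}
    - {"fingers": 1, "slide": [0, 0, 0], "angular": [0, 0, 0]}
    - {"fingers": 1, "slide": [0, 0, 0], "angular": [0, 0, 0]}

```text
clock: 11.82
tcp_pos: [0.4487, 0.0534, 0.2515]
orientation: [-0.002, 0.718, 0.697, -0.001]
wrist_force: [0.3, 0.2, -0.1]
finger_gap: 0.0002
grip_force: 0.0
```

Run:
```python
from h import *
b=read_camera("scene")
cv2.imwrite("pics/f1.png",cv2.resize(b["color"][90:250,260:460,::-1],(600,480),interpolation=2))
```

```text
(no output)
```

View pics/f1.png

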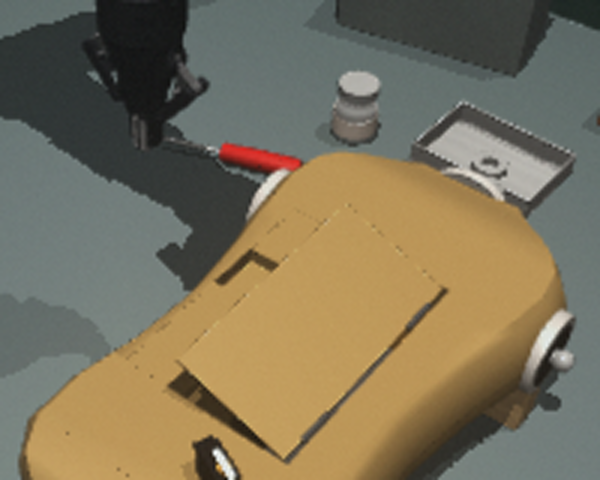

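The hatch stands ajar with its near corner at (178,362). The hand is clear, and the servo, screwdriver, jar and tray are where they were. I'll check the angle, then hand in.

Run:
```python
from h import *
b=read_camera("scene"); th=np.radians(-1.55);c,s=np.cos(th),np.sin(th)
for a in(0,.1,.2,.3,.36):
    x,y=.063-.12*np.cos(a),-.123
    print(a,(proj(b,[.6548+c*x-s*y,.0194+s*x+c*y,.15+.12*np.sin(a)])-[260,90])*3)
```

```text
0 [166.91906522 386.53974962]
0.1 [167.18658935 378.0565767 ]
0.2 [168.55648863 370.19158923]
0.3 [171.05097502 363.03444477]
0.36 [173.0935465  359.11715097]
```

```bash
python3 -c "
from workcell import *
print(hand_in())"
```

```text
the job is handed in; nothing more can be done
None
```

The hatch sprang ajar by itself, to about 0.33 rad by the camera against the expected 0.36. I felt along the edge from the +y end, found the notch and pressed the catch with about 7 N, then withdrew the hand clear of everything and handed the job in.

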